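# Find the loose pipe cap and push it home

## Task

One of the four capped pipes standing on the counter has a cap that is not fully on. Press lightly near the rim of the caps, one after another, until you find the one that rocks, then push that cap down firmly in its middle until it is fully home and let go. Use the fingertips only: do not lift any cap, do not drive the sound caps down any further, and leave everything else on the counter where it is.

Things in the scene. Friction and masses are not known exactly. Their poses are not given: they have to be found in the camera images.
- cap_a: One of four look-alike push-on pipe caps: grey ribbed skirt 97 mm across, 38 mm tall, closed by a dark rubber crown 86 mm across whose flat top stands 8 mm above the skirt. Origin on the axis at the skirt's top edge, z up; it follows the skirt, not the rubber. Any of the four may be the loose one; pipe lengths differ, so heights (up to 8 mm apart) tell nothing.
- cap_b: Pipe cap, same as cap_a in make, size and origin. All four: the rubber crown gives straight down about 1 mm per 3 N, 7.5 mm at most. A cap that is home stays level when pressed anywhere; above about 12 N it is driven down too far, up to 3 mm, and stays so (spoilt). 3 to 6 N is plenty to try it.
- cap_c: Pipe cap, same as cap_a in make, size and origin. All four: the skirt sits on an upright 75 mm pipe that a round foot, 104 mm across, fixes to the counter. The loose cap, whichever of the four it is, is level at rest and sits about 5 mm too high on its pipe.
- cap_d: Pipe cap, same as cap_a in make, size and origin. The loose cap, whichever it is: pressed with 3 N or more some 30 mm off centre it tips by 0.09 to 0.14 rad, that side dropping 3 to 4 mm, and springs level when let go; pushed in the middle it slides down about 5 mm under some 15 N (20 to 25 N surely) to a firm stop and rocks no more.
- coupling_1: Loose upright pipe coupling, grey ring 50 mm across, 45 mm tall, standing among the capped pipes; origin at the centre of its underside. Leave alone.
- coupling_2: Loose upright pipe coupling, white ring 60 mm across, 50 mm tall; origin at the centre of its underside. Leave alone.
- reducer: Loose upright grey pipe reducer, 54 mm across at the foot, 36 mm at the top, 60 mm tall; origin at the centre of its underside. Leave alone.
- tin: Loose upright tin, 66 mm across, 100 mm tall; origin at the centre of its underside. Leave alone.
- driver: Loose screwdriver lying on the counter, about 0.2 m long along its x axis; origin on its length at the counter. Leave alone.
- mallet: Loose hammer lying on the counter, about 0.3 m long along its x axis; origin on its length at the counter. Leave alone.

How it is judged:
On the way, in this order (a step that is already met when the one before it is completed fails the run):
1. the loose cap has been rocked by a press near its rim (tipped more than 0.06 rad) (angle between any of cap_a, cap_b, cap_c, cap_d's own z axis and vertical above 0.06 rad), for 0.05 s.
2. the loose cap has gone down at least 4 mm, to its stop, and is level (((distance of cap_a from where it was at the start of the episode above 0.004 m and angle between cap_a's own z axis and vertical below 0.03 rad) or (distance of cap_b from where it was at the start of the episode above 0.004 m and angle between cap_b's own z axis and vertical below 0.03 rad) or (distance of cap_c from where it was at the start of the episode above 0.004 m and angle between cap_c's own z axis and vertical below 0.03 rad) or (distance of cap_d from where it was at the start of the episode above 0.004 m and angle between cap_d's own z axis and vertical below 0.03 rad))), for 0.2 s.
At the end, for the whole second after the job is handed in: The loose cap is home, at least 4 mm lower than it began (within 1.5 mm of its stop); all four caps are level within 0.03 rad and still (distance of any of cap_a, cap_b, cap_c, cap_d from where it was at the start of the episode above 0.004 m and angle between each of cap_a, cap_b, cap_c, cap_d's own z axis and vertical below 0.03 rad and linear speed of each of cap_a, cap_b, cap_c, cap_d below 0.01 m/s); the robot touches nothing.
It fails at once if a cap is lifted (about 3.5 mm above its starting height) (height (world z) of cap_a above 0.0735 m or height (world z) of cap_b above 0.0805 m or height (world z) of cap_c above 0.0777 m or height (world z) of cap_d above 0.077 m).
It fails at once if more than one cap has been driven down (by over 1.5 mm) (distance of each of cap_a, cap_b from where it was at the start of the episode above 0.0015 m or distance of each of cap_a, cap_c from where it was at the start of the episode above 0.0015 m or distance of each of cap_a, cap_d from where it was at the start of the episode above 0.0015 m or distance of each of cap_b, cap_c from where it was at the start of the episode above 0.0015 m or distance of each of cap_b, cap_d from where it was at the start of the episode above 0.0015 m or distance of each of cap_c, cap_d from where it was at the start of the episode above 0.0015 m).
It fails at once if something else on the counter is moved by more than 20 mm (distance of any of coupling_1, coupling_2, reducer, tin, driver, mallet from where it was at the start of the episode above 0.02 m).
It also fails if it takes over 56 s, if anything falls off the work surface, if the arm or the gripper's body presses on something with over 40 N, if the wrist force passes 120 N, or if a joint passes its speed limit or range.

## Robot

A 6-joint arm with a two-finger parallel gripper is mounted at the origin on the work surface. World frame = base frame: x ahead of the robot, y to its left, z up, the work surface at z = 0. Lengths are in m, angles in rad, forces in N, time in s.
With the tool pointing down it reaches from about 0.375 to 0.75 m from the base axis. Payload 9 kg.
Tool frame: the origin (TCP) lies at the very end of the fingers, on their centre line; the grasp point (between the pads) lies 19 mm behind it; y points along the fingers, x is the direction in which the jaws open and shut, and the axes are right-handed (so a half turn about y gives the same grasp; the last joint's range is limited). The gripper opens to 85 mm and grips with 20 to 120 N. Pads are 22 mm wide; open, the fingers measure 114 mm over their backs; the gripper's body (76 mm by 85 mm) begins 54 mm behind the grasp point. The pads swing forward as they close: fully open they stand 13 mm farther back than shut.
Start: joints at [0.98, 0.104, 0.097, 1.564, 0, 1.353], TCP at [0.219, 0.559, 0.231] pointing down, gripper open.
Joint ranges: [-2.99, 2.99], [-0.84, 1.86], [-1.1, 1.16], [-1.84, 2.11], [-1.51, 1.56], [-3.14, 3.14]. Speed limits (rad/s): [2.22, 2.22, 2.57, 3.14, 3.14, 3.14].

## Interface

Orientations are given as [roll, pitch, yaw] about the fixed x, y, z axes, in that order (R = Rz(yaw) Ry(pitch) Rx(roll)).
In Python, from station import sensors, cams, arm, finder gives the robot as it stands. The module is installed in compiled form; this text tells all that it offers.
- The arm moves only by the shell command python3 -m jog 'ROWS' [FORCE]. ROWS is a JSON object of lists of equal length, an entry for each row: "delta_pos": the shift along the world's x, y, z in mm, a list of three; "turn": the turn about the world's z in rad; "claw": the finger opening in mm, from 0 to 85.4. A call has 1 to 12 rows; each row shifts and turns the commanded pose from where the row before left it; what a row does not reach is not made up. A row lasts 1/12 s, in which the tool goes at most 41.7 mm and 7.16 degrees, less where a joint would pass 70% of its speed; a pose out of reach is approached as far as the arm can. A call with a gripper value outside its range is refused whole. The fingers move at their own pace and stop on an object; FORCE is the grip in N (left out, the last holds). Time passes only in rows, so rows that do not move let the fingers close. It gives the time, the measured TCP pose, the force and the opening at its end, in the units of the state.
- sensors.read_state(): the state, without advancing time (a new reading comes with each control period).
- cams.capture(name): name is "scene" or "side" or "wrist"; returns a dict with "image" (400x640x3 uint8, red, green, blue), "fx", "fy", "cx", "cy" (pixels), "R" (3x3) and "t" (3): a world point X has camera coordinates R X + t; the wrist camera has in their place "tool_from_camera" (4x4, takes a point from camera to tool coordinates, whose origin is the TCP and whose axes are the tool frame's). Camera axes: x right, y down, z forward; pixel columns grow to the right and rows downward; lengths in m; the calibration is good to about 2 mm. A picture is of the moment at which its call begins: read the wrist's pose just before it. There is no depth.
- arm.job_done(): hands the job in, once; it reports no verdict.
Trained networks look in the newest picture that a camera, given by its name, has taken for a name from the list of things; names that differ only in an ending like _2 or _b are one class to them, and where a whole thing is asked for, a point or a joint stands for the part that bears it (a point fixed in the world has none). Each returns a list of dicts, best first, with "p" (0 to 1); they miss things now and then, are a little off and sometimes report something else, mostly with a low value. They report only what shows in the picture. A call takes as long as a camera call.
- finder.outline_of(camera, thing): "region" (400x640 bool, what is visible of it) and "centre" ([column, row] in pixels, amid what is visible of it).
- finder.pinpoint(camera, thing): "centre" ([column, row] in pixels: a listed point, or the origin of a listed thing).
The state is a dict: "time_s": time; "joint_pos": joint angles; "joint_velocities": joint speeds; "tau": joint torques, N m; "position": TCP position; "tool_rot": TCP orientation; "ft_force": force on the tool from outside, world axes, zero at the start; "moment": the same for the moment, N m; "grip_width": opening from 0.0 (shut) to 1.0 (fully open).
Only numpy, scipy, OpenCV 4.12 (cv2) and the standard library are available. Lean on these libraries where they do the work, as an engineer would, in place of code of your own. Each camera call takes 0.05 s, during which the arm holds its last target.

## Working session

There is one attempt and no reset: what is moved stays moved. The work goes in short steps, Python scripts to look and compute and a shell command to move; the robot and the scene stay as the last step left them, time stands still between calls to the robot, and variables do not carry over. Pictures are saved under pics/ and viewed, and the job is handed in when it is done.

```bash
mkdir -p pics; python3 - <<'E'
from station import sensors,cams,finder
import cv2,numpy as np
s=sensors.read_state();print({k:np.round(v,3).tolist() for k,v in s.items()})
for n in ['scene','side','wrist']:
    c=cams.capture(n);cv2.imwrite(f'pics/{n}0.png',c['image'][:,:,::-1])
    print(n,{k:np.round(v,4).tolist() for k,v in c.items() if k!='image'})
    for t in ['cap_a']:
        for r in finder.pinpoint(n,t): print(' pp',t,np.round(r['centre'],1),round(r['p'],2))
        for r in finder.outline_of(n,t): print(' ol',t,np.round(r['centre'],1),round(r['p'],2),r['region'].sum())
print(sensors.read_state()['time_s'])
E
```

```text
{'time_s': 0.0, 'joint_pos': [0.98, 0.105, 0.096, 1.564, 0.0, 1.353], 'joint_velocities': [-0.001, -0.001, -0.0, 0.0, 0.001, -0.0], 'tau': [0.001, -55.691, 50.367, 0.016, -0.0, 0.0], 'position': [0.218, 0.558, 0.231], 'tool_rot': [-1.57, 0.001, 1.198], 'ft_force': [0.572, 0.765, -0.128], 'moment': [-0.05, 0.051, -0.046], 'grip_width': 0.995}
scene {'fx': 407.1611, 'fy': 407.1611, 'cx': 320.4795, 'cy': 199.4234, 'R': [[0.6028, 0.7977, 0.0155], [0.5829, -0.4271, -0.6912], [-0.5448, 0.4257, -0.7225]], 't': [-0.3785, -0.2346, 1.4579]}
 pp cap_a [381.4 196.3] 0.97
 pp cap_a [284.  257.9] 0.96
 pp cap_a [282.2 190.2] 0.81
 pp cap_a [215.3 240.1] 0.67
 pp cap_a [243.4 311.4] 0.29
 ol cap_a [282.6 195.4] 0.83 966
 ol cap_a [286.1 262. ] 0.81 1296
 ol cap_a [219.  244.2] 0.78 1182
 ol cap_a [379.2 199.3] 0.61 938
side {'fx': 478.5129, 'fy': 478.5129, 'cx': 318.3592, 'cy': 206.7678, 'R': [[0.9975, -0.0701, -0.0102], [-0.0597, -0.7544, -0.6537], [0.0381, 0.6526, -0.7567]], 't': [-0.5518, 0.1291, 1.2988]}
 pp cap_a [353.8 262.9] 0.92
 pp cap_a [292.4 305.6] 0.71
 pp cap_a [275.6 225.4] 0.69
 pp cap_a [335.5 165.8] 0.58
 ol cap_a [277.5 229.8] 0.93 1133
 ol cap_a [295.5 309.5] 0.92 1438
 ol cap_a [336.6 170.6] 0.89 829
 ol cap_a [356.  266.9] 0.62 1294
wrist {'fx': 329.7676, 'fy': 329.7676, 'cx': 320.3381, 'cy': 201.8758, 'tool_from_camera': [[1.0, -0.0008, 0.0001, -0.0011], [-0.0003, -0.3113, 0.9503, -0.1425], [-0.0007, -0.9503, -0.3113, 0.0792], [0.0, 0.0, 0.0, 1.0]]}
0.45
```

View pics/scene0.png

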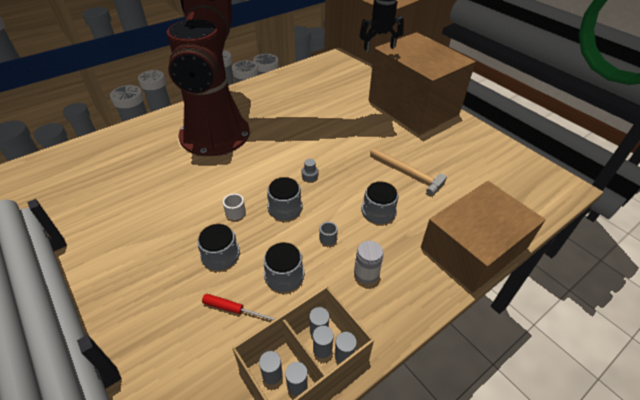

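View pics/side0.png

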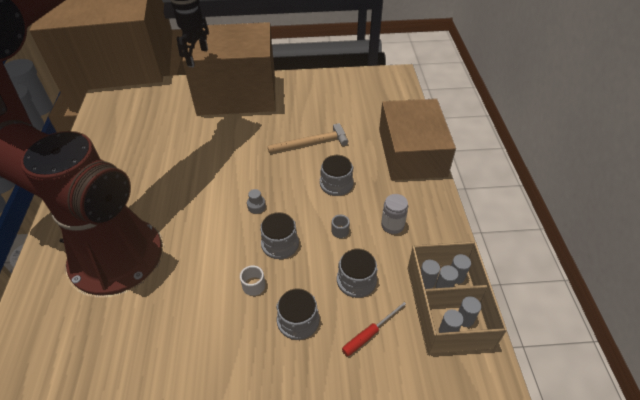

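```bash
cat > h.py <<'E'
import numpy as np
from station import cams
def ray(c,uv):
    R=np.array(c['R']);t=np.array(c['t'])
    d=R.T@np.array([(uv[0]-c['cx'])/c['fx'],(uv[1]-c['cy'])/c['fy'],1.]); return -R.T@t,d
def tri(c1,u1,c2,u2):
    o1,d1=ray(c1,u1);o2,d2=ray(c2,u2)
    A=np.c_[d1,-d2];s=np.linalg.lstsq(A,o2-o1,rcond=None)[0]
    p,q=o1+s[0]*d1,o2+s[1]*d2
    return (p+q)/2,np.linalg.norm(p-q)
def plane(c,uv,z):
    o,d=ray(c,uv);return o+d*(z-o[2])/d[2]
E
python3 - <<'E'
from h import *
a=cams.capture('scene');b=cams.capture('side')
S=[(381.4,196.3),(284,257.9),(282.2,190.2),(215.3,240.1)]
D=[(353.8,262.9),(292.4,305.6),(275.6,225.4),(335.5,165.8)]
for s in S:
    print('plane',plane(a,s,.073).round(3))
    for d in D:
        p,e=tri(a,s,b,d)
        if e<.03: print(s,d,p.round(4),round(e,4))
for d in D: print('side',plane(b,d,.073).round(3))
E
```

```text
plane [0.63  0.213 0.073]
(381.4, 196.3) (335.5, 165.8) [0.6215 0.2246 0.0631] 0.0063
plane [ 0.644 -0.126  0.073]
(284, 257.9) (353.8, 262.9) [ 0.635  -0.1199  0.0608] 0.0029
plane [0.444 0.    0.073]
(282.2, 190.2) (275.6, 225.4) [0.4421 0.0033 0.0737] 0.0062
plane [ 0.494 -0.236  0.073]
(215.3, 240.1) (292.4, 305.6) [ 0.4781 -0.2285  0.0569] 0.0076
side [ 0.633 -0.126  0.073]
side [ 0.477 -0.234  0.073]
side [0.441 0.008 0.073]
side [0.62  0.219 0.073]
```

```bash
python3 - <<'E'
from h import *
from station import finder
import cv2
res={}
for n in ['scene','side']:
    c=cams.capture(n);g=c['image'].max(axis=2)
    for r in finder.outline_of(n,'cap_a'):
        if r['p']<.5: continue
        m=cv2.dilate(r['region'].astype(np.uint8),np.ones((3,3)))
        v=g[m>0]; 
        T,_=cv2.threshold(v.reshape(-1,1),0,255,cv2.THRESH_OTSU)
        T=min(T,55)
        k=((g<T)&(m>0)).astype(np.uint8)
        # top component : contour ellipse
        cs=cv2.findContours(cv2.morphologyEx(k,cv2.MORPH_OPEN,np.ones((3,3))),cv2.RETR_EXTERNAL,cv2.CHAIN_APPROX_NONE)[0]
        cc=max(cs,key=cv2.contourArea);e=cv2.fitEllipse(cv2.convexHull(cc))
        p=plane(c,e[0],.080);w=e[1][1]/c['fx']*np.linalg.norm(p-ray(c,e[0])[0])
        print(n,T,np.round(r['centre'],0),np.round(e[0],1),np.round(e[1],1),p.round(4),'diam',w.round(3))
    cv2.imwrite(f'pics/{n}_z.png',cv2.resize(c['image'][140:300,180:420] if n=='scene' else c['image'][150:345,220:460],None,fx=3,fy=3,interpolation=cv2.INTER_CUBIC)[:,:,::-1])
E
```

```text
scene 55 [216. 247.] [215.2 237.4] [25.8 33.7] [ 0.4916 -0.2332  0.08  ] diam 0.089
scene 55 [284. 196.] [283.2 188.2] [21.5 28.8] [0.4451 0.0035 0.08  ] diam 0.082
scene 55 [285. 260.] [282.3 257.1] [28.7 34. ] [ 0.6436 -0.1301  0.08  ] diam 0.084
scene 55 [380. 200.] [381.5 192.6] [21.2 29.4] [0.6239 0.2181 0.08  ] diam 0.084
side 55 [276. 233.] [277.5 226. ] [24.6 30.5] [ 4.465e-01 -2.000e-04  8.000e-02] diam 0.08
side 55 [358. 268.] [357.7 263.9] [28.1 32.8] [ 0.6414 -0.1347  0.08  ] diam 0.081
side 55 [294. 309.] [296.5 305.6] [31.8 35.2] [ 0.4869 -0.2381  0.08  ] diam 0.083
side 55 [336. 169.] [336.4 165.8] [19.7 27.1] [0.6218 0.2117 0.08  ] diam 0.08
```

View pics/scene_z.png

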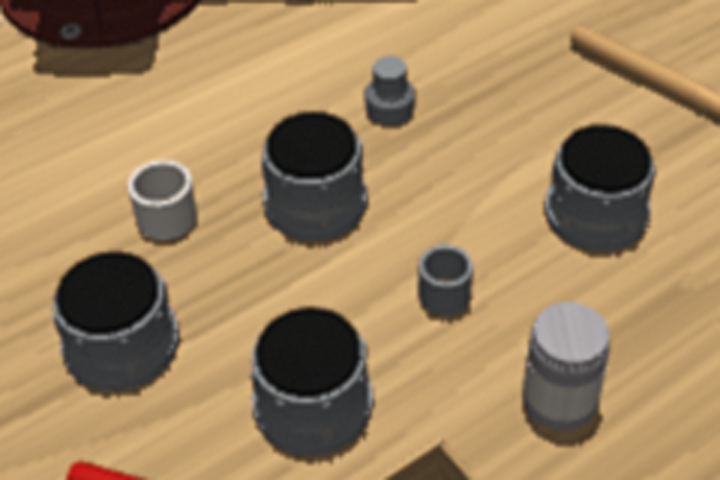

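View pics/side_z.png

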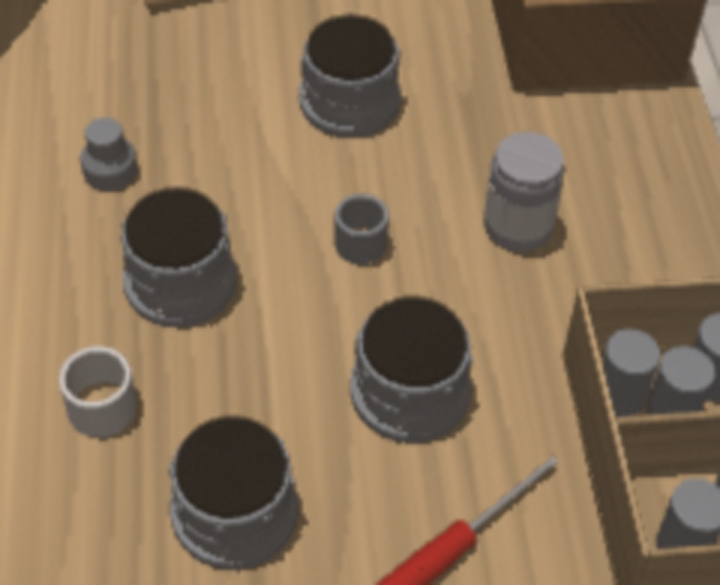

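```bash
python3 - <<'E'
from h import *
import cv2
a=cams.capture('scene');b=cams.capture('side')
for n,c,pts in [('scene',a,[(424,137),(371,100),(470,101)]),('side',b,[(192,112),(275,106)])]:
    for p in pts: print(n,p,plane(c,p,0).round(3))
# heights: top corners
for n,c,pts in [('scene',a,[(421,96),(372,65),(475,65),(403,35)]),('side',b,[(187,70),(272,65),(190,30),(270,25)])]:
    for p in pts: print(n,p,plane(c,p,0.1).round(3),plane(c,p,.2).round(3))
for n,c in [('scene',a),('side',b)]:
    X=np.array(c['R'])@np.array([.218,.558,.231])+c['t'];print(n,X[0]/X[2]*c['fx']+c['cx'],X[1]/X[2]*c['fy']+c['cy'])
# tin top at z=.1
print(plane(a,(370,249),.1),plane(b,(396,203),.1))
E
python3 -m jog '{"delta_pos":[[0,0,0],[0,0,0]],"turn":[0,0],"claw":[0,0]}' 20
```

```text
scene (424, 137) [0.455 0.597 0.   ]
scene (371, 100) [0.164 0.604 0.   ]
scene (470, 101) [0.401 0.922 0.   ]
side (192, 112) [0.146 0.606 0.   ]
side (275, 106) [0.44  0.616 0.   ]
scene (421, 96) [0.361 0.654 0.1  ] [0.461 0.52  0.2  ]
scene (372, 65) [0.089 0.662 0.1  ] [0.223 0.526 0.2  ]
scene (475, 65) [0.329 1.    0.1  ] [0.434 0.822 0.2  ]
scene (403, 35) [-0.032  0.957  0.1  ] [0.117 0.784 0.2  ]
side (187, 70) [0.138 0.716 0.1  ] [0.176 0.56  0.2  ]
side (272, 65) [0.439 0.722 0.1  ] [0.446 0.565 0.2  ]
side (190, 30) [0.119 0.994 0.1  ] [0.16  0.808 0.2  ]
side (270, 25) [0.433 1.005 0.1  ] [0.441 0.818 0.2  ]
scene 378.7003265009905 53.43861557681754
side 198.19709480293744 61.01255575439154
[0.76251708 0.04734135 0.1       ] [0.76450751 0.03739538 0.1       ]
time_s: 1.02
position: [0.2185, 0.5588, 0.2313]
tool_rot: [-1.571, -0.0, 1.198]
ft_force: [0.3, 0.4, -0.4]
grip_width: 0.749
```

View pics/wrist0.png

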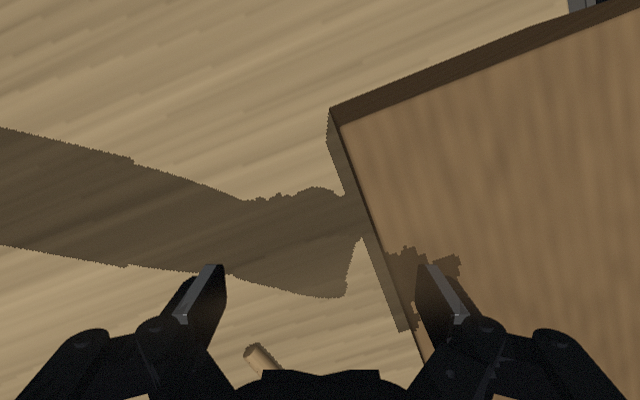

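```bash
python3 -m jog '{"delta_pos":[[15,-25,0],[27,-29,0],[27,-29,0],[27,-29,0],[27,-29,0],[27,-29,0],[27,-29,0],[27,-29,0],[27,-29,-10],[27,-29,-10],[27,-29,-15],[27,-29,-20]],"turn":[0,0,0,0,0,0,0,0,0,0,0,0],"claw":[0,0,0,0,0,0,0,0,0,0,0,0]}'
python3 -m jog '{"delta_pos":[[27,0,-20],[27,0,-20],[9,0,-15],[0,0,0]],"turn":[0,0,0,0],"claw":[0,0,0,0]}'
python3 - <<'E'
from h import *
from station import finder,sensors
import cv2
s=sensors.read_state();print(s['ft_force'],s['joint_pos'])
for n in ['wrist','side']:
    c=cams.capture(n);cv2.imwrite(f'pics/{n}1.png',c['image'][:,:,::-1])
E
```

```text
time_s: 2.02
position: [0.5303, 0.2153, 0.1785]
tool_rot: [-1.573, -0.001, 1.198]
ft_force: [0.9, 1.1, -0.0]
grip_width: -0.004
time_s: 2.35
position: [0.5912, 0.216, 0.1184]
tool_rot: [-1.566, 0.003, 1.196]
ft_force: [-0.8, 0.4, -0.8]
grip_width: 0.002
[-0.77267098  0.41757789 -0.76326978] [ 1.42844269e-01  2.08367812e-01  6.58297430e-03  1.37418022e+00
 -5.73368465e-07  5.17243925e-01]
```

View pics/wrist1.png

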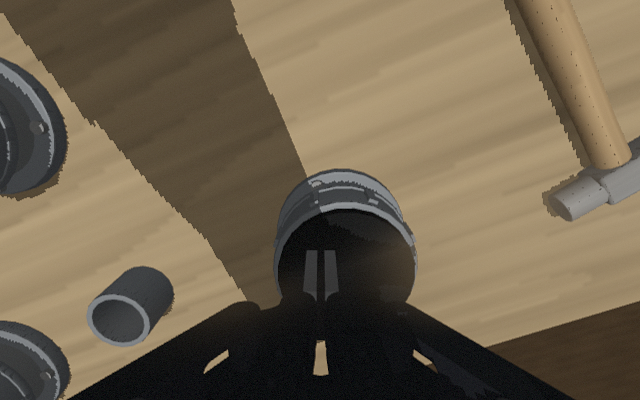

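View pics/side1.png

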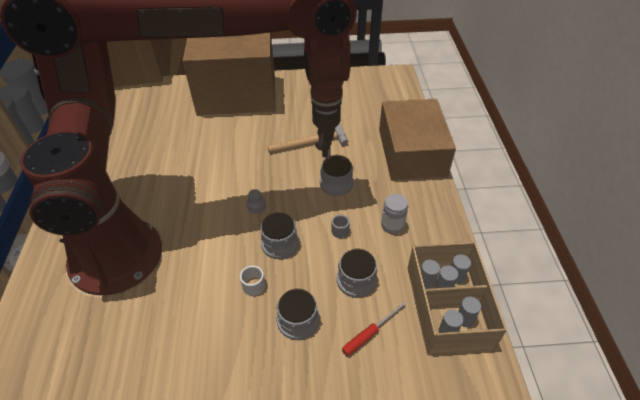

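```bash
python3 -m jog '{"delta_pos":[[0,0,-12],[0,0,-10],[0,0,-7],[0,0,0],[0,0,0]],"turn":[0,0,0,0,0],"claw":[0,0,0,0,0]}'
for i in 1 2 3; do :; done
python3 -m jog '{"delta_pos":[[0,0,-2],[0,0,0],[0,0,0]],"turn":[0,0,0],"claw":[0,0,0]}'
```

```text
time_s: 2.87
position: [0.5908, 0.2172, 0.0934]
tool_rot: [-1.57, 0.0, 1.198]
ft_force: [0.5, 0.1, -0.0]
grip_width: 0.001
time_s: 3.12
position: [0.5916, 0.2171, 0.0922]
tool_rot: [-1.571, -0.0, 1.198]
ft_force: [0.1, -0.7, 0.1]
grip_width: -0.001
```

```bash
python3 -m jog '{"delta_pos":[[0,0,-3],[0,0,0],[0,0,0]],"turn":[0,0,0],"claw":[0,0,0]}'
python3 -m jog '{"delta_pos":[[0,0,-2],[0,0,0],[0,0,0]],"turn":[0,0,0],"claw":[0,0,0]}'
python3 -m jog '{"delta_pos":[[0,0,-1],[0,0,0],[0,0,0]],"turn":[0,0,0],"claw":[0,0,0]}'
```

```text
time_s: 3.37
position: [0.5914, 0.2171, 0.0886]
tool_rot: [-1.571, 0.0, 1.198]
ft_force: [0.5, 1.2, 0.3]
grip_width: 0.002
time_s: 3.62
position: [0.5913, 0.217, 0.0866]
tool_rot: [-1.571, 0.0, 1.198]
ft_force: [0.5, 0.4, -0.4]
grip_width: 0.002
time_s: 3.87
position: [0.5914, 0.2171, 0.0857]
tool_rot: [-1.571, -0.0, 1.198]
ft_force: [0.9, -0.8, -0.6]
grip_width: -0.001
```

```bash
for k in 1; do python3 -m jog '{"delta_pos":[[0,0,-1],[0,0,0],[0,0,0]],"turn":[0,0,0],"claw":[0,0,0]}'; done
python3 -m jog '{"delta_pos":[[0,0,-1],[0,0,0],[0,0,0]],"turn":[0,0,0],"claw":[0,0,0]}'
python3 -m jog '{"delta_pos":[[0,0,-1],[0,0,0],[0,0,0]],"turn":[0,0,0],"claw":[0,0,0]}'
```

```text
time_s: 4.12
position: [0.5914, 0.2171, 0.0847]
tool_rot: [-1.571, -0.0, 1.198]
ft_force: [0.3, -0.1, 0.1]
grip_width: -0.001
time_s: 4.37
position: [0.5914, 0.2171, 0.0837]
tool_rot: [-1.571, -0.0, 1.198]
ft_force: [0.0, 0.5, 0.1]
grip_width: -0.004
time_s: 4.62
position: [0.5914, 0.2171, 0.0827]
tool_rot: [-1.571, -0.0, 1.198]
ft_force: [0.6, 0.9, 0.0]
grip_width: -0.0
```

```bash
python3 -m jog '{"delta_pos":[[0,0,-1],[0,0,0],[0,0,0]],"turn":[0,0,0],"claw":[0,0,0]}'
python3 -m jog '{"delta_pos":[[0,0,-1],[0,0,0],[0,0,0]],"turn":[0,0,0],"claw":[0,0,0]}'
```

```text
time_s: 4.87
position: [0.5914, 0.2171, 0.0817]
tool_rot: [-1.571, -0.0, 1.198]
ft_force: [-0.3, -0.6, 1.2]
grip_width: -0.003
time_s: 5.12
position: [0.5915, 0.2171, 0.081]
tool_rot: [-1.571, -0.0, 1.198]
ft_force: [-1.5, -0.6, 0.7]
grip_width: 0.001
```

```bash
python3 -m jog '{"delta_pos":[[0,0,-1],[0,0,0],[0,0,0]],"turn":[0,0,0],"claw":[0,0,0]}'
```

```text
time_s: 5.37
position: [0.5915, 0.2171, 0.08]
tool_rot: [-1.571, -0.0, 1.198]
ft_force: [-1.6, -0.2, 3.0]
grip_width: 0.002
```

```bash
python3 -m jog '{"delta_pos":[[0,0,-1],[0,0,0],[0,0,0]],"turn":[0,0,0],"claw":[0,0,0]}'
```

```text
time_s: 5.62
position: [0.5915, 0.2171, 0.0792]
tool_rot: [-1.571, -0.0, 1.198]
ft_force: [-2.2, -0.4, 5.4]
grip_width: 0.0
```

```bash
python3 - <<'E'
from h import *
from station import sensors
import cv2
f=[]
for i in range(2):
    c=cams.capture('scene');f.append(sensors.read_state()['ft_force'])
    cv2.imwrite('pics/p4press.png',cv2.resize(c['image'][160:240,330:430],None,fx=6,fy=6)[:,:,::-1])
print(np.round(f,1))
E
```

```text
[[-2.8 -0.7  5.9]
 [-3.6 -0.6  5.9]]
```

View pics/p4press.png

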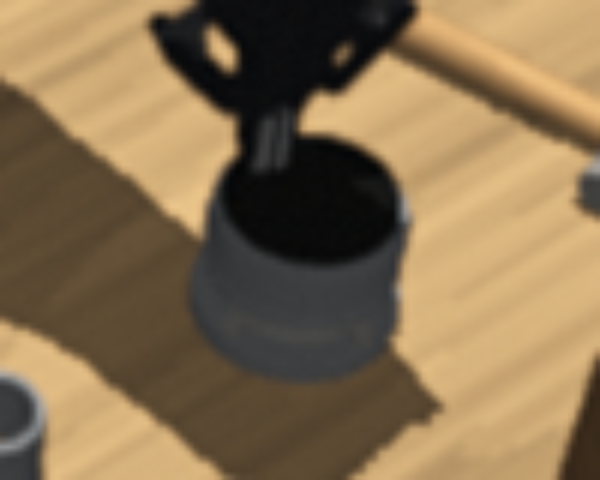

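```bash
python3 -m jog '{"delta_pos":[[0,0,10],[0,0,20],[-10,-20,20],[-18,-32,0],[-18,-32,0],[-18,-32,0],[-18,-32,0],[-18,-32,0],[-17,-33,-15],[0,0,-18],[0,0,-3],[0,0,0]],"turn":[0,0,0,0,0,0,0,0,0,0,0,0],"claw":[0,0,0,0,0,0,0,0,0,0,0,0]}'
```

```text
time_s: 6.72
position: [0.4738, 0.0042, 0.0922]
tool_rot: [-1.569, -0.0, 1.197]
ft_force: [-0.2, -0.2, -0.7]
grip_width: 0.003
```

```bash
python3 -m jog '{"delta_pos":[[0,0,0],[0,0,0],[0,0,0]],"turn":[0,0,0],"claw":[0,0,0]}'
```

```text
time_s: 6.97
position: [0.4752, 0.0047, 0.0938]
tool_rot: [-1.572, -0.0, 1.2]
ft_force: [0.4, -0.1, -0.5]
grip_width: -0.001
```

```bash
python3 -m jog '{"delta_pos":[[0,0,-3],[0,0,-3],[0,0,-1],[0,0,0],[0,0,0]],"turn":[0,0,0,0,0],"claw":[0,0,0,0,0]}'
python3 -m jog '{"delta_pos":[[0,0,-1],[0,0,0],[0,0,0]],"turn":[0,0,0],"claw":[0,0,0]}'
python3 -m jog '{"delta_pos":[[0,0,-1],[0,0,0],[0,0,0]],"turn":[0,0,0],"claw":[0,0,0]}'
```

```text
time_s: 7.38
position: [0.4743, 0.0042, 0.0856]
tool_rot: [-1.57, -0.0, 1.198]
ft_force: [0.5, 0.2, 0.8]
grip_width: 0.004
time_s: 7.63
position: [0.4745, 0.004, 0.0849]
tool_rot: [-1.571, -0.0, 1.198]
ft_force: [-0.6, -0.2, -0.1]
grip_width: 0.0
time_s: 7.88
position: [0.4746, 0.004, 0.084]
tool_rot: [-1.571, -0.0, 1.198]
ft_force: [-0.5, -0.8, 2.6]
grip_width: 0.002
```

```bash
python3 -m jog '{"delta_pos":[[0,0,-1],[0,0,0],[0,0,0]],"turn":[0,0,0],"claw":[0,0,0]}'
```

```text
time_s: 8.13
position: [0.4746, 0.004, 0.0831]
tool_rot: [-1.571, -0.0, 1.198]
ft_force: [-0.5, 0.5, 4.6]
grip_width: -0.001
```

```bash
python3 -m jog '{"delta_pos":[[0,0,-0.5],[0,0,0],[0,0,0],[0,0,0]],"turn":[0,0,0,0],"claw":[0,0,0,0]}'; python3 -c "
from station import cams,sensors
import numpy as np
for i in range(3): cams.capture('side');print(np.round(sensors.read_state()['ft_force'],1))"
```

```text
time_s: 8.47
position: [0.4747, 0.004, 0.0827]
tool_rot: [-1.571, -0.0, 1.198]
ft_force: [-0.4, 0.9, 6.0]
grip_width: -0.001
[-0.4  0.6  6.4]
[-0.3  0.8  4.8]
[-1.3 -0.3  6. ]
```

```bash
python3 -m jog '{"delta_pos":[[0,0,10],[0,0,20],[1,-20,10],[2,-31,0],[2,-31,0],[2,-31,0],[2,-31,0],[2,-31,0],[2,-32,-10],[0,0,-15],[0,0,-5],[0,0,0]],"turn":[0,0,0,0,0,0,0,0,0,0,0,0],"claw":[0,0,0,0,0,0,0,0,0,0,0,0]}'
python3 -m jog '{"delta_pos":[[0,0,0],[0,0,0],[0,0,0]],"turn":[0,0,0],"claw":[0,0,0]}'
```

```text
time_s: 9.62
position: [0.4862, -0.2021, 0.0908]
tool_rot: [-1.567, -0.001, 1.197]
ft_force: [-0.9, -0.0, 0.6]
grip_width: 0.001
time_s: 9.87
position: [0.488, -0.2024, 0.0933]
tool_rot: [-1.572, 0.0, 1.199]
ft_force: [-0.5, 0.6, -0.4]
grip_width: -0.002
```

```bash
python3 -m jog '{"delta_pos":[[0,-2,-3],[0,0,-3],[0,0,-1],[0,0,0],[0,0,0]],"turn":[0,0,0,0,0],"claw":[0,0,0,0,0]}'
python3 -m jog '{"delta_pos":[[0,0,-1],[0,0,0],[0,0,0]],"turn":[0,0,0],"claw":[0,0,0]}'
python3 -m jog '{"delta_pos":[[0,0,-1],[0,0,0],[0,0,0]],"turn":[0,0,0],"claw":[0,0,0]}'
```

```text
time_s: 10.28
position: [0.4873, -0.2048, 0.0852]
tool_rot: [-1.571, -0.0, 1.198]
ft_force: [-0.4, -0.1, 0.0]
grip_width: 0.002
time_s: 10.53
position: [0.4874, -0.2049, 0.0843]
tool_rot: [-1.571, -0.0, 1.198]
ft_force: [-0.0, 0.0, 0.3]
grip_width: -0.002
time_s: 10.78
position: [0.4874, -0.2049, 0.0832]
tool_rot: [-1.571, -0.0, 1.198]
ft_force: [-0.1, 1.1, 0.4]
grip_width: -0.0
```

```bash
python3 -m jog '{"delta_pos":[[0,0,-1],[0,0,0],[0,0,0]],"turn":[0,0,0],"claw":[0,0,0]}'
python3 -m jog '{"delta_pos":[[0,0,-1],[0,0,0],[0,0,0]],"turn":[0,0,0],"claw":[0,0,0]}'
```

```text
time_s: 11.03
position: [0.4874, -0.2049, 0.0822]
tool_rot: [-1.571, -0.0, 1.198]
ft_force: [-0.2, 0.5, -0.6]
grip_width: -0.0
time_s: 11.28
position: [0.4874, -0.2049, 0.0812]
tool_rot: [-1.571, -0.0, 1.198]
ft_force: [0.4, 0.6, 0.0]
grip_width: 0.0
```

```bash
python3 -m jog '{"delta_pos":[[0,0,-1],[0,0,0],[0,0,0]],"turn":[0,0,0],"claw":[0,0,0]}'
```

```text
time_s: 11.53
position: [0.4874, -0.2049, 0.0802]
tool_rot: [-1.571, -0.0, 1.198]
ft_force: [-0.1, 0.2, 0.5]
grip_width: -0.001
```

```bash
python3 -m jog '{"delta_pos":[[0,0,-1],[0,0,0],[0,0,0]],"turn":[0,0,0],"claw":[0,0,0]}'
python3 -m jog '{"delta_pos":[[0,0,-1],[0,0,0],[0,0,0]],"turn":[0,0,0],"claw":[0,0,0]}'
```

```text
time_s: 11.78
position: [0.4874, -0.2049, 0.0792]
tool_rot: [-1.571, -0.0, 1.198]
ft_force: [-0.8, 0.0, 0.7]
grip_width: 0.0
time_s: 12.03
position: [0.4874, -0.2049, 0.0782]
tool_rot: [-1.571, -0.0, 1.198]
ft_force: [-0.0, 0.7, -0.6]
grip_width: 0.004
```

```bash
python3 -m jog '{"delta_pos":[[0,0,-1],[0,0,0],[0,0,0]],"turn":[0,0,0],"claw":[0,0,0]}'
```

```text
time_s: 12.28
position: [0.4875, -0.2049, 0.0774]
tool_rot: [-1.571, -0.0, 1.198]
ft_force: [-0.8, 0.8, 1.0]
grip_width: 0.003
```

```bash
python3 -m jog '{"delta_pos":[[0,0,-1],[0,0,0],[0,0,0]],"turn":[0,0,0],"claw":[0,0,0]}'
```

```text
time_s: 12.53
position: [0.4876, -0.2049, 0.0765]
tool_rot: [-1.571, -0.0, 1.198]
ft_force: [-1.4, 2.0, 4.0]
grip_width: -0.006
```

```bash
python3 -m jog '{"delta_pos":[[0,0,-0.6],[0,0,0],[0,0,0],[0,0,0]],"turn":[0,0,0,0],"claw":[0,0,0,0]}'; python3 -c "
from station import cams,sensors
import numpy as np
for i in range(2): cams.capture('side');s=sensors.read_state();print(np.round(s['ft_force'],1),s['position'][2])"
```

```text
time_s: 12.87
position: [0.4876, -0.205, 0.076]
tool_rot: [-1.571, -0.0, 1.198]
ft_force: [-0.4, 1.7, 5.0]
grip_width: 0.003
[-0.8  1.1  5.4] 0.07595120223238064
[-1.4  1.5  5.1] 0.0759599751804875
```

```bash
python3 -m jog '{"delta_pos":[[0,0,10],[0,0,20],[12,7,15],[25,15,0],[25,15,0],[25,15,0],[25,15,0],[13,6,-10],[0,0,-15],[0,0,-3],[0,0,0],[0,0,0]],"turn":[0,0,0,0,0,0,0,0,0,0,0,0],"claw":[0,0,0,0,0,0,0,0,0,0,0,0]}'
python3 -m jog '{"delta_pos":[[0,0,0],[0,0,0]],"turn":[0,0],"claw":[0,0]}'
```

```text
time_s: 13.97
position: [0.612, -0.1322, 0.0931]
tool_rot: [-1.57, -0.0, 1.198]
ft_force: [-0.2, 0.5, 0.8]
grip_width: 0.004
time_s: 14.13
position: [0.6126, -0.1325, 0.0938]
tool_rot: [-1.572, -0.0, 1.197]
ft_force: [-0.4, -0.0, 0.3]
grip_width: 0.0
```

```bash
python3 -m jog '{"delta_pos":[[0,0,-4],[0,0,-4],[0,0,-2],[0,0,0],[0,0,0]],"turn":[0,0,0,0,0],"claw":[0,0,0,0,0]}'
python3 -m jog '{"delta_pos":[[0,0,-1],[0,0,0],[0,0,0]],"turn":[0,0,0],"claw":[0,0,0]}'
python3 -m jog '{"delta_pos":[[0,0,-1],[0,0,0],[0,0,0]],"turn":[0,0,0],"claw":[0,0,0]}'
```

```text
time_s: 14.55
position: [0.6122, -0.1319, 0.0824]
tool_rot: [-1.57, -0.0, 1.198]
ft_force: [0.0, 0.1, 0.1]
grip_width: 0.001
time_s: 14.8
position: [0.6125, -0.1319, 0.0818]
tool_rot: [-1.571, -0.0, 1.198]
ft_force: [-0.2, -0.1, 0.6]
grip_width: 0.005
time_s: 15.05
position: [0.6124, -0.1319, 0.0807]
tool_rot: [-1.571, 0.0, 1.198]
ft_force: [-0.8, 0.5, 1.1]
grip_width: 0.0
```

```bash
python3 -m jog '{"delta_pos":[[0,0,-1],[0,0,0],[0,0,0]],"turn":[0,0,0],"claw":[0,0,0]}'
```

```text
time_s: 15.3
position: [0.6123, -0.1319, 0.0797]
tool_rot: [-1.571, 0.0, 1.198]
ft_force: [-2.0, -1.5, 2.0]
grip_width: -0.001
```

```bash
python3 -m jog '{"delta_pos":[[0,0,-1],[0,0,0],[0,0,0]],"turn":[0,0,0],"claw":[0,0,0]}'
```

```text
time_s: 15.55
position: [0.6123, -0.132, 0.0787]
tool_rot: [-1.571, 0.0, 1.198]
ft_force: [-3.6, 0.1, 2.8]
grip_width: 0.0
```

```bash
python3 -m jog '{"delta_pos":[[0,0,-1],[0,0,0],[0,0,0]],"turn":[0,0,0],"claw":[0,0,0]}'
```

```text
time_s: 15.8
position: [0.6123, -0.1319, 0.0777]
tool_rot: [-1.571, 0.0, 1.198]
ft_force: [-4.3, -0.6, 5.2]
grip_width: -0.0
```

```bash
python3 -m jog '{"delta_pos":[[0,0,-1],[0,0,0],[0,0,0]],"turn":[0,0,0],"claw":[0,0,0]}'
```

```text
time_s: 16.05
position: [0.6123, -0.132, 0.0767]
tool_rot: [-1.571, 0.0, 1.198]
ft_force: [-4.8, 0.1, 4.6]
grip_width: 0.002
```

```bash
python3 - <<'E'
from h import *
from station import sensors
import cv2
for n in ['scene','side']:
    c=cams.capture(n);cr=c['image'][225:305,235:335] if n=='scene' else c['image'][235:315,305:405]
    cv2.imwrite(f'pics/p3_{n}.png',cv2.resize(cr,None,fx=6,fy=6)[:,:,::-1])
s=sensors.read_state();print(np.round(s['ft_force'],1),s['position'])
E
```

```text
[-4.5 -1.3  5.1] [ 0.61227164 -0.13194287  0.07671108]
```

View pics/p3_side.png

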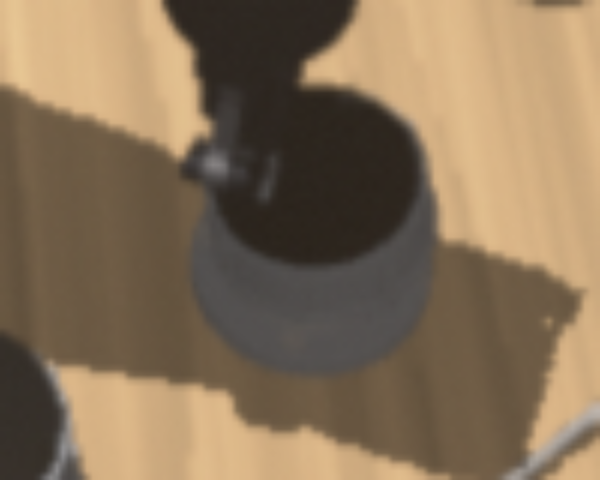

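```bash
python3 -m jog '{"delta_pos":[[0,0,5],[0,0,10],[15,0,0],[15,0,0],[0,0,0],[0,0,0],[0,0,0],[0,0,0]],"turn":[0,0,0,0,0,0,0,0],"claw":[0,0,0,0,0,0,0,0]}'
python3 - <<'E'
from h import *
import cv2
for n in ['scene','side','wrist']:
    c=cams.capture(n);cr=c['image'][225:305,235:335] if n=='scene' else c['image'][235:315,305:405]
    cv2.imwrite(f'pics/p3c_{n}.png',cv2.resize(cr,None,fx=6,fy=6)[:,:,::-1] if n!='wrist' else c['image'][:,:,::-1])
E
```

```text
time_s: 16.82
position: [0.642, -0.1318, 0.0917]
tool_rot: [-1.57, -0.0, 1.198]
ft_force: [-0.4, 0.3, 0.4]
grip_width: -0.001
```

View pics/p3c_side.png

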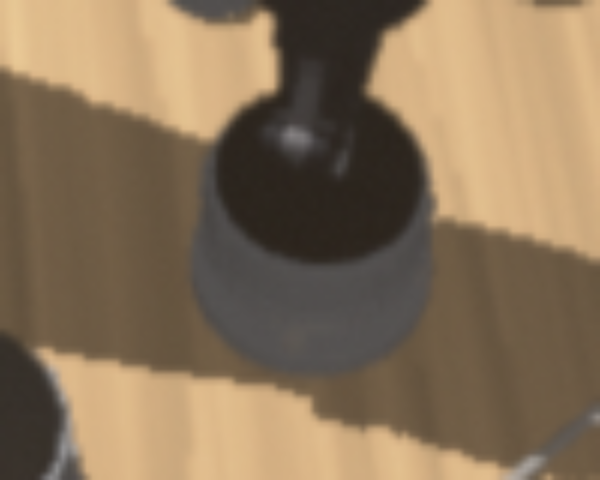

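View pics/p3c_scene.png

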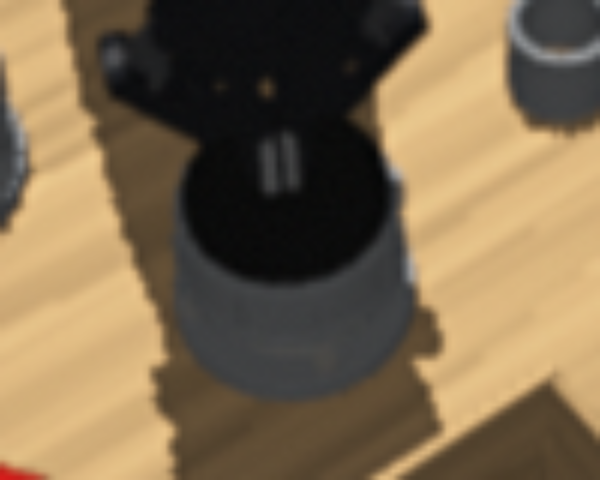

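```bash
python3 -m jog '{"delta_pos":[[0,0,-4],[0,0,-4],[0,0,-3],[0,0,-2],[0,0,0],[0,0,0]],"turn":[0,0,0,0,0,0],"claw":[0,0,0,0,0,0]}'
python3 -m jog '{"delta_pos":[[0,0,-2],[0,0,0],[0,0,0]],"turn":[0,0,0],"claw":[0,0,0]}'
python3 -m jog '{"delta_pos":[[0,0,-1],[0,0,0],[0,0,0]],"turn":[0,0,0],"claw":[0,0,0]}'
```

```text
time_s: 17.47
position: [0.6426, -0.1321, 0.0794]
tool_rot: [-1.571, 0.0, 1.198]
ft_force: [-1.7, 0.4, 7.4]
grip_width: -0.001
time_s: 17.72
position: [0.6427, -0.1322, 0.078]
tool_rot: [-1.572, 0.0, 1.198]
ft_force: [-4.2, 0.9, 11.7]
grip_width: 0.001
time_s: 17.97
position: [0.6427, -0.1322, 0.0773]
tool_rot: [-1.572, 0.0, 1.198]
ft_force: [-5.0, 0.9, 13.5]
grip_width: 0.0
```

```bash
python3 -m jog '{"delta_pos":[[0,0,-2],[0,0,0],[0,0,0]],"turn":[0,0,0],"claw":[0,0,0]}'
python3 -m jog '{"delta_pos":[[0,0,-2],[0,0,0],[0,0,0]],"turn":[0,0,0],"claw":[0,0,0]}'
python3 -m jog '{"delta_pos":[[0,0,-2],[0,0,0],[0,0,0]],"turn":[0,0,0],"claw":[0,0,0]}'
```

```text
time_s: 18.22
position: [0.6427, -0.1322, 0.0754]
tool_rot: [-1.572, 0.0, 1.198]
ft_force: [-4.1, 1.3, 13.7]
grip_width: -0.003
time_s: 18.47
position: [0.6427, -0.1322, 0.0734]
tool_rot: [-1.572, 0.0, 1.198]
ft_force: [-4.8, 0.0, 13.8]
grip_width: 0.002
time_s: 18.72
position: [0.6425, -0.132, 0.0716]
tool_rot: [-1.572, 0.0, 1.198]
ft_force: [-6.8, 2.4, 15.0]
grip_width: 0.003
```

Sliding under about 14 N, and the force is now starting to rise near the stop. Pushing on to 20–25 N.

```bash
python3 -m jog '{"delta_pos":[[0,0,-2],[0,0,0],[0,0,0]],"turn":[0,0,0],"claw":[0,0,0]}'
python3 -m jog '{"delta_pos":[[0,0,-1],[0,0,0],[0,0,0]],"turn":[0,0,0],"claw":[0,0,0]}'
```

```text
time_s: 18.97
position: [0.6426, -0.132, 0.0702]
tool_rot: [-1.572, 0.0, 1.198]
ft_force: [-9.0, 3.0, 20.6]
grip_width: 0.001
time_s: 19.22
position: [0.6426, -0.1321, 0.0695]
tool_rot: [-1.572, 0.0, 1.198]
ft_force: [-9.4, 2.6, 23.1]
grip_width: 0.002
```

```bash
python3 -m jog '{"delta_pos":[[0,0,0],[0,0,0],[0,0,3],[0,0,3],[0,0,2],[0,0,0],[0,0,0]],"turn":[0,0,0,0,0,0,0],"claw":[0,0,0,0,0,0,0]}'
python3 -m jog '{"delta_pos":[[0,0,2],[0,0,0],[0,0,0]],"turn":[0,0,0],"claw":[0,0,0]}'
```

```text
time_s: 19.8
position: [0.6425, -0.132, 0.075]
tool_rot: [-1.571, 0.0, 1.198]
ft_force: [-1.0, 0.2, 6.2]
grip_width: -0.004
time_s: 20.05
position: [0.6425, -0.1319, 0.0764]
tool_rot: [-1.571, -0.0, 1.198]
ft_force: [0.3, -0.4, 2.0]
grip_width: 0.002
```

```bash
python3 -m jog '{"delta_pos":[[0,0,5],[0,0,15],[0,0,30],[0,0,30],[-20,0,20],[-30,0,0],[-30,0,0],[-30,0,0],[-20,0,0],[0,0,0],[0,0,0],[0,0,0]],"turn":[0,0,0,0,0,0,0,0,0,0,0,0],"claw":[0,0,0,0,0,0,0,0,0,0,0,0]}'
python3 - <<'E'
from h import *
import cv2
for n in ['scene','side']:
    c=cams.capture(n);cv2.imwrite(f'pics/end_{n}.png',c['image'][:,:,::-1])
E
```

```text
time_s: 21.05
position: [0.513, -0.1321, 0.1769]
tool_rot: [-1.572, -0.0, 1.198]
ft_force: [0.9, -0.3, -0.3]
grip_width: 0.0
```

View pics/end_side.png

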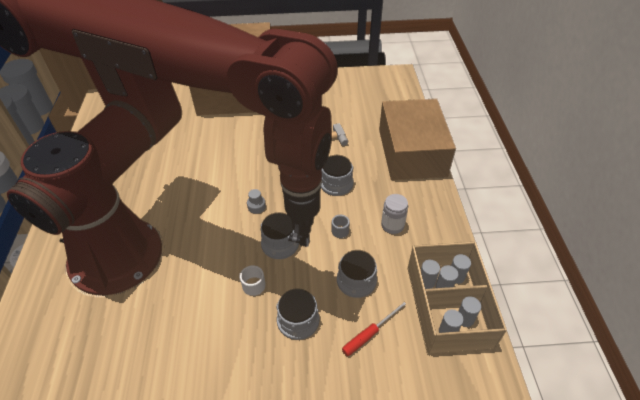

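View pics/end_scene.png

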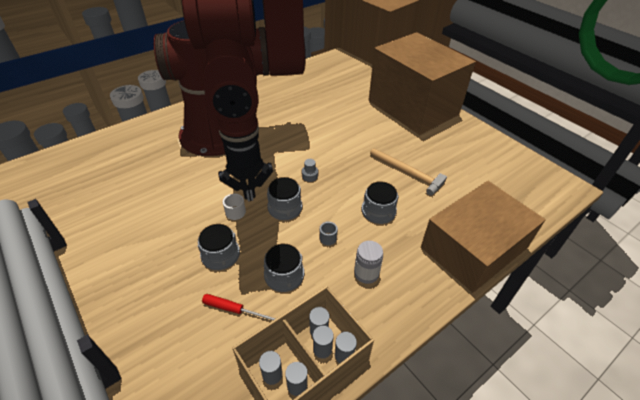

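All four caps look level in both pictures. The pressed one is at scene (283,265) and side (357,268). The loose things are where they were, and the gripper is clear at z = 0.177.

```bash
python3 -c "
from station import arm
print(arm.job_done())"
```

```text
the job is handed in; nothing more can be done
None
```

I found the loose cap, pushed it home and handed the job in at about 21 s; no verdict came back.

- **Finding it:** I pressed each cap with closed fingertips about 30 mm off centre, never above about 6 N on the three sound ones. Those three gave only about 2 mm at 5 to 6 N, which matches the rubber alone. The fourth, at about (0.642, −0.132), gave about 5.5 mm at 5 N. It is therefore the one that rocks, by roughly 0.12 rad; I worked that out from the press depth and did not measure it directly. By touch height it is probably cap_c.
- **Pushing it home:** Pressed in the middle, it slid at about 14 N, met a firm stop, and I pushed on to 23 N before letting go.
- **Last checks:** Its top is now at about z = 0.077, down from 0.082, so it went down about 5 mm. In the final pictures all caps look level and nothing else has visibly moved. The gripper is clear of everything, and its last force reading was within the sensor noise.
- **Not checked or unexplained:** I did not press its rim again after seating it. Sideways forces of 1.5 to 9 N showed up while pressing two caps: about 3 N on the first cap tried, and up to 9 N during the final push. I put this down to friction at the fingertips.

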